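# Close the tea-light box: fold the flap over and tuck it under the lip

## Task

Close the small wooden box of tea lights: with the fingertips, push its green flap over from behind until it lies flat on the box, then keep it pressed down and push it along as far as it goes, so that its free edge is tucked beneath the brass lip and it stays shut when you let go. Do it all by pushing on the flap's outer (green) face and its ridge: do not grip the flap or touch its cork inside, and leave the candles in the box and the tumbler, timer and salt shaker standing round it where they are.

Things in the scene. Friction and masses are not known exactly. Their poses are not given: they have to be found in the camera images.
- candle_box: Dark wooden open box, fixed, 140 mm (x) by 150 mm (y), side walls 47 mm high. Origin: centre of its underside, on the worktop; z up. The flap's hinge lies along its x on the -y side (y = -65 mm at slide 0), the brass lip along its x on the +y side. Wooden cheeks for the hinge rod: x = +-62 to +-70 mm, y = -75 to -35 mm, 60 mm high. Wall cabinets hang 0.46 m above the worktop beyond x = 0.62 m.
- lip_edge (a point): Middle of the lower inner edge (facing the hinge) of the fixed brass lip, 53.5 mm above the worktop, box y = 55 mm. The lip is a bar 130 mm long (x), 20 mm wide (box y 55 to 75 mm), 5 mm thick. The gap beneath it is 14 mm deep and leaves the flat flap's edge about 2 mm of play.
- flap_hinge (a point): Middle of the flap's hinge axis, 49 mm above the worktop; axes parallel to the box's. It moves along the box's +y with joint tuck_slide.
- flap_edge (a point): Middle of the flap's free edge, 115 mm from the hinge axis. Site axes are the flap's own: y runs from the hinge to the free edge, z out of its outer face (up when the flap is shut).
- flap_ridge (a point): Middle of the top of the white thumb ridge on the flap's outer face, 85 mm from the hinge axis: 70 mm long (along the hinge), 6 mm wide, 5 mm high. Axes as for flap_edge. Pushing against its hinge-side face slides the flap towards the lip.
- flap (a joint): Angle of the green flap (plate 124 mm wide, outer face 2.5 mm off the hinge axis), rad: 0 = flat on the box, 1.57 = upright, at most 1.75. It folds from the hinge side (box -y) over to +y. It stays where it starts (1.0 to 1.6), but is springy: pushed flat and let go untucked, it springs up to some 0.7. About 2 N at the ridge hold it flat.
- tuck_slide (a joint): Slide of flap and hinge rod towards the lip (box +y), m: starts at 0 to 0.002; at 0 the flat flap's edge is 5 mm short of the lip; 0.014 = end, edge 9 mm beneath the lip. Moves at 2 to 3 N and stays where left. Pushed forward before the flap is flat, the edge strikes the lip or lands on top of it and cannot go under.
- flap_inside: Cork lining on the flap's inner face (108 by 90 by 2 mm), not to be touched. It turns with the flap; origin on the hinge axis, axes as for flap_edge.
- candle1: Tea light in a metal cup, 38 mm across, 15 mm high, standing loose on the box's floor (8 mm above the worktop). Origin: centre of its underside.
- candle2: Tea light in a metal cup, 38 mm across, 15 mm high, standing loose on the box's floor (8 mm above the worktop). Origin: centre of its underside.
- candle3: Tea light in a metal cup, 38 mm across, 15 mm high, standing loose on the box's floor (8 mm above the worktop). Origin: centre of its underside.
- tumbler: Clear drinking glass, 81 mm across, 93 mm high, a loose bystander standing on the worktop. Origin: centre of its underside.
- timer: White and red egg-shaped kitchen timer, 65 mm across, 55 mm high, a loose bystander standing on the worktop. Origin: centre of its underside.
- salt_shaker: Grey and clear salt shaker, 44 mm across, 90 mm high, a loose bystander standing on the worktop. Origin: centre of its underside.

How it is judged (in metres and radians):
On the way, in this order (a step that is already met when the one before it is completed fails the run):
1. the flap is folded over and lies flat on the box (value of joint flap below 0.2 rad), for 0.1 s.
2. its edge is tucked beneath the lip (value of joint flap below 0.06 rad and value of joint tuck_slide above 0.01 m), for 0.2 s.
At the end, for the whole second after the job is handed in: The flap lies flat (within 0.06 rad) and at rest with its slide past 10 mm, so that its edge is at least 5 mm beneath the lip, which holds it down after release (all of step 2 and velocity of joint flap between -0.05 and 0.05 rad/s); the robot touches nothing.
It fails at once if the cork inside of the flap is touched (the flap is gripped) (contact force between the fingers and flap_inside above 0.5 N).
It fails at once if a candle is lifted or shoved from its place (over 25 mm) (distance of any of candle1, candle2, candle3 from where it was at the start of the episode above 0.025 m).
It fails at once if the tumbler is lifted, carried, moved over 20 mm or tipped (distance of tumbler from where it was at the start of the episode above 0.02 m or angle between tumbler's own z axis and vertical above 0.3 rad).
It fails at once if the timer is lifted, carried, moved over 20 mm or tipped (distance of timer from where it was at the start of the episode above 0.02 m or angle between timer's own z axis and vertical above 0.3 rad).
It fails at once if the salt shaker is lifted, carried, moved over 20 mm or tipped (distance of salt_shaker from where it was at the start of the episode above 0.02 m or angle between salt_shaker's own z axis and vertical above 0.3 rad).
It also fails if it takes over 35 s, if anything falls off the work surface, if the arm or the gripper's body presses on something with over 40 N, if the wrist force passes 120 N, or if a joint passes its speed limit or range.

## Robot

A 6-joint arm with a two-finger parallel gripper is mounted at the origin on a cart in front of the work surface, level with it; the furniture and walls round the work are solid. World frame = base frame: x ahead of the robot, y to its left, z up, the work surface at z = 0. Lengths are in m, angles in degrees, forces in N, time in s.
With the tool pointing down it reaches from about 0.25 to 0.725 m from the base axis. Payload 9.7 kg.
Tool frame: the origin (TCP) lies midway between the tips of the shut fingers; the grasp point (between the pads) lies 19 mm behind it; z points along the fingers, y is the line along which they close (so a half turn about z gives the same grasp; the last joint's range is limited). The gripper opens to 85 mm and grips with 20 to 120 N. Pads are 22 mm wide; open, the fingers measure 114 mm over their backs; the gripper's body (76 mm by 85 mm) begins 54 mm behind the grasp point. The pads swing forward as they close: fully open they stand 13 mm farther back than shut.
Start: joints at [-76.891, 4.979, 10.078, 95.1, 0, 90], TCP at [0.125, -0.536, 0.231] pointing down, gripper open.
Joint ranges: [-179.16, 179.16], [-48.56, 103.87], [-65.8, 70.77], [-126.05, 130.52], [-82.76, 87.17], [-180, 180]. Speed limits (degrees/s): [127.2, 127.2, 147.25, 180, 180, 180].

## Interface

Orientations are given as [roll, pitch, yaw] about the fixed x, y, z axes, in that order (R = Rz(yaw) Ry(pitch) Rx(roll)).
In Python, from workcell import * gives the robot as it stands.
- The arm moves only by the tool servo_tool, never from a script. Its argument "moves" is a list of rows, each a list of 4 numbers: the shift along the world's x, y, z in a scale on which 1.0 is 1 m, then the turn about the world's z in shares of 4 rad (1.0 is 4 rad). A call has 1 to 20 rows; each row is the pose to reach, as a shift and turn from the pose commanded when the call began; what a row does not reach only later rows make up. A row lasts 1/12 s, in which the tool goes at most 41.7 mm and 7.16 degrees, less where a joint would pass 70% of its speed; a pose out of reach is approached as far as the arm can. No shift or turn number may pass 1 either way. A call with a gripper value outside its range is refused whole. "claw" is the closure, from 0 (fully open) to 1 (shut), set as the call begins (left out, the last holds). The fingers move at their own pace and stop on an object; "force" is the grip in N (left out, the last holds). Time passes only in rows, so rows that repeat a pose let the fingers close. It gives the time, the measured TCP pose, the force, the opening and the grip force at its end, in the units of the state.
- get_obs(): the state, without advancing time (a new reading comes with each control period).
- camera(name): name is "scene" or "top" or "wrist"; returns the picture (420x560x3 uint8, red, green, blue); there is no depth.
- get_calibration(name): a dict with "fx", "fy", "cx", "cy" (pixels), "rvec" (rotation vector, rad) and "tvec" (3), from world to camera coordinates, as OpenCV has them; the wrist camera has in their place "tool_from_camera" (4x4, takes a point from camera to tool coordinates, whose origin is the TCP and whose axes are the flange's). Camera axes: x right, y down, z forward; pixel columns grow to the right and rows downward; lengths in m; the calibration is good to about 2 mm. A picture is of the moment at which its call begins: read the wrist's pose just before it. get_calibration takes no time and is no camera call.
- job_done(): hands the job in; it is judged then, once.
The state is a dict: "time": time; "q": joint angles; "qd": joint speeds; "joint_efforts": joint torques, N m; "ee_pos": TCP position; "tcp_rot": TCP orientation; "wrist_force": force on the tool from outside, world axes, zero at the start; "torque": the same for the moment, N m; "opening": finger opening in m; "grasp_force": force on a finger pad.
Only numpy, scipy, OpenCV 4.12 (cv2) and the standard library are available. Lean on these libraries where they do the work, as an engineer would, in place of code of your own. Each camera call takes 0.05 s, during which the arm holds its last target. There are 200 camera calls.

## Working session

There is one attempt and no reset: what is moved stays moved. The work goes in short steps, Python scripts to look and compute and a tool call to move; the robot and the scene stay as the last step left them, time stands still between calls to the robot, and variables do not carry over. Pictures are saved under pics/ and viewed, at most 10 in all, crops included, and the job is handed in when it is done.

Besides the shell and the picture viewer there is one more tool, called after ">>>" as a command line: name --pt "numbers of a row" for each row, then --argument value for the rest. servo_tool: Moves the arm, as the interface text tells. Its arguments: {"type":"object","properties":{"moves":{"type":"array","items":{"type":"array","items":{"type":"number"}}},"claw":{"type":"number"},"force":{"type":"number"}},"required":["moves"]}

```bash
mkdir -p pics; python3 - <<'E'
from workcell import *
import cv2,numpy as np
o=get_obs();print(o['time'],o['ee_pos'],o['tcp_rot'],o['opening'])
a=camera("scene");b=camera("top")
for n,i in(("scene",a),("top",b)):
    cv2.imwrite(f"pics/{n}0.png",i[:,:,::-1])
    c=get_calibration(n);print(n,c)
    R=cv2.Rodrigues(np.array(c['rvec']))[0];print(-R.T@np.array(c['tvec']))
E
```

```text
0.0 [ 0.12468075 -0.5354397   0.23059794] [-1.79924811e+02  3.92675893e-04  1.31097333e+01] 0.085405179302333
scene {'fx': 525.0544856178125, 'fy': 525.0544856178125, 'cx': 280.80465155142474, 'cy': 206.17826317893332, 'rvec': array([ 2.28936415, -0.6280302 ,  0.24334941]), 'tvec': array([-0.50242974,  0.25759315,  0.94746485])}
[ 0.1965591  -0.67668847  0.84849087]
top {'fx': 518.2563576247242, 'fy': 518.2563576247242, 'cx': 281.151603739985, 'cy': 211.7105667577742, 'rvec': array([ 2.14295331, -2.14455782,  0.12537987]), 'tvec': array([0.02008303, 0.58015962, 0.93305416])}
[0.45002282 0.00275644 1.00252204]
```

View pics/scene0.png

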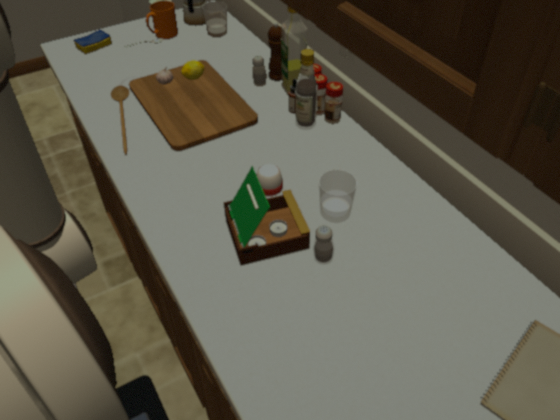

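View pics/top0.png

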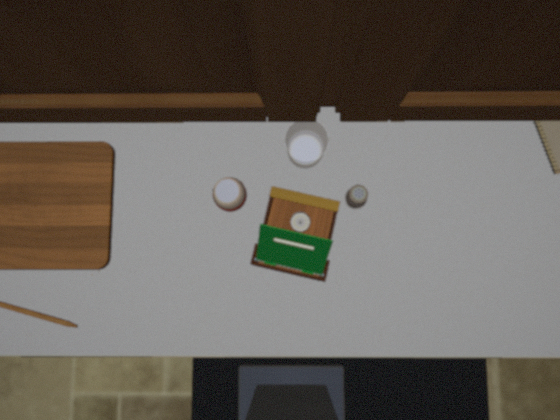

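Scene view: the flap (green, about 250,205) leans over the box, lip (295,213) far side. Top view: lip (305,198), ridge (294,243), box roughly (297,235), timer (229,193), tumbler (306,145), shaker (358,195). The box's +y points roughly along world +x.

```bash
cat > h.py <<'E'
import cv2,numpy as np
from workcell import *
def cal(n):
    c=get_calibration(n);R=cv2.Rodrigues(np.array(c['rvec']))[0];t=np.array(c['tvec']).ravel()
    K=np.array([[c['fx'],0,c['cx']],[0,c['fy'],c['cy']],[0,0,1]]);return K,R,t
def ray(n,uv):
    K,R,t=cal(n);d=R.T@np.linalg.inv(K)@np.array([*uv,1.]);return -R.T@t,d/np.linalg.norm(d)
def plane(n,uv,z):
    o,d=ray(n,uv);return o+d*(z-o[2])/d[2]
def proj(n,p):
    K,R,t=cal(n);q=K@(R@np.array(p)+t);return q[:2]/q[2]
def tri(u1,u2,n1="top",n2="scene"):
    P=[cal(n)[0]@np.c_[cal(n)[1],cal(n)[2]] for n in(n1,n2)]
    X=cv2.triangulatePoints(P[0],P[1],np.array(u1,float),np.array(u2,float)).ravel();return X[:3]/X[3]
def big(m):
    c=max(cv2.findContours(m.astype(np.uint8),cv2.RETR_EXTERNAL,cv2.CHAIN_APPROX_NONE)[0],key=cv2.contourArea)
    return c,cv2.minAreaRect(c)
E
python3 - <<'E'
from h import *
np.set_printoptions(precision=4,suppress=True)
for n,box in(("top",(235,170,355,290)),("scene",(215,150,365,270))):
    im=cv2.imread(f"pics/{n}0.png");x0,y0,x1,y1=box
    h=cv2.cvtColor(im,cv2.COLOR_BGR2HSV);w=np.zeros(h.shape[:2],bool);w[y0:y1,x0:x1]=1
    g=w&(h[...,0]>50)&(h[...,0]<75)&(h[...,1]>150)
    br=w&(h[...,0]>18)&(h[...,0]<30)&(h[...,1]>150)&(h[...,2]>70)
    c,rg=big(g);hull=cv2.convexHull(c)
    f=np.zeros(g.shape,np.uint8);cv2.fillPoly(f,[hull],1);f=cv2.erode(f,np.ones((5,5)))
    rd=(f>0)&(h[...,1]<130)&(h[...,2]>110)
    for k,m in(("green",g),("brass",br),("ridge",rd)):
        c,r=big(m);print(n,k,m.sum(),np.array(r[0]),r[1],r[2]);print(cv2.boxPoints(r).round(1).tolist())
        M=cv2.moments(m.astype(np.uint8),True);print('cen',M['m10']/M['m00'],M['m01']/M['m00'])
        if k=="green": print('quad',cv2.approxPolyDP(hull,5,True).reshape(-1,2).tolist())
        if k=="brass" and n=="top": print(np.array([plane(n,p,.0585) for p in cv2.boxPoints(r)]))
    s=cv2.resize(im[y0:y1,x0:x1],None,fx=4,fy=4,interpolation=cv2.INTER_CUBIC);cv2.imwrite(f"pics/{n}_crop.png",cv2.convertScaleAbs(s,alpha=1.5))
E
```

```text
top green 2031 [291.8781 250.0976] (70.82926177978516, 36.29268264770508) 12.680383682250977
[[253.3000030517578, 260.0], [261.29998779296875, 224.60000610351562], [330.3999938964844, 240.1999969482422], [322.3999938964844, 275.6000061035156]]
cen 292.2082717872969 250.12259970457902
quad [[330, 241], [320, 272], [258, 258], [263, 225]]
top brass 581 [303.9955 199.3054] (67.14810943603516, 9.597082138061523) 12.72435474395752
[[270.20001220703125, 196.60000610351562], [272.29998779296875, 187.1999969482422], [337.79998779296875, 202.0], [335.70001220703125, 211.39999389648438]]
cen 303.6419965576592 199.881239242685
[[ 0.6058  0.0396  0.0585]
 [ 0.6233  0.0357  0.0585]
 [ 0.5954 -0.0849  0.0585]
 [ 0.578  -0.0808  0.0585]]
top ridge 175 [293.1412 243.3647] (41.21677780151367, 4.338608264923096) 12.528807640075684
[[272.6000061035156, 241.0], [273.5, 236.8000030517578], [313.70001220703125, 245.6999969482422], [312.79998779296875, 250.0]]
cen 293.39428571428573 243.42857142857142
scene green 1419 [248.4107 207.2549] (35.12822723388672, 68.79155731201172) 31.82744789123535
[[215.3000030517578, 227.1999969482422], [251.60000610351562, 168.8000030517578], [281.5, 187.3000030517578], [245.1999969482422, 245.6999969482422]]
cen 248.26215644820297 208.32487667371387
quad [[252, 169], [269, 207], [244, 245], [230, 204]]
scene brass 378 [295.4803 212.2339] (46.32560729980469, 8.526466369628906) 65.77225494384766
[[282.1000061035156, 192.89999389648438], [289.8999938964844, 189.39999389648438], [308.8999938964844, 231.60000610351562], [301.1000061035156, 235.10000610351562]]
cen 294.3042328042328 212.8042328042328
scene ridge 75 [251.9692 195.7065] (24.698123931884766, 2.9513487815856934) 68.74949645996094
[[246.10000610351562, 184.6999969482422], [248.89999389648438, 183.6999969482422], [257.79998779296875, 206.6999969482422], [255.10000610351562, 207.8000030517578]]
cen 252.02666666666667 195.88
```

View pics/top_crop.png

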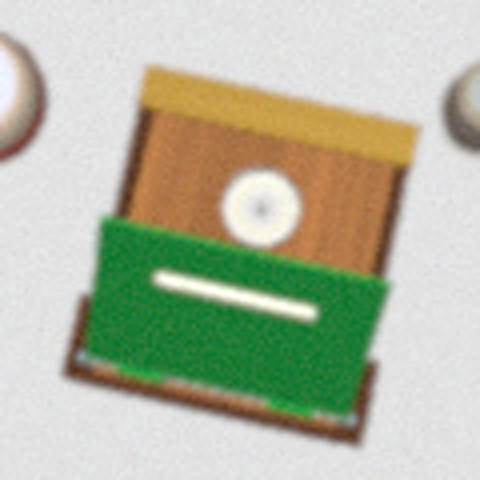

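View pics/scene_crop.png

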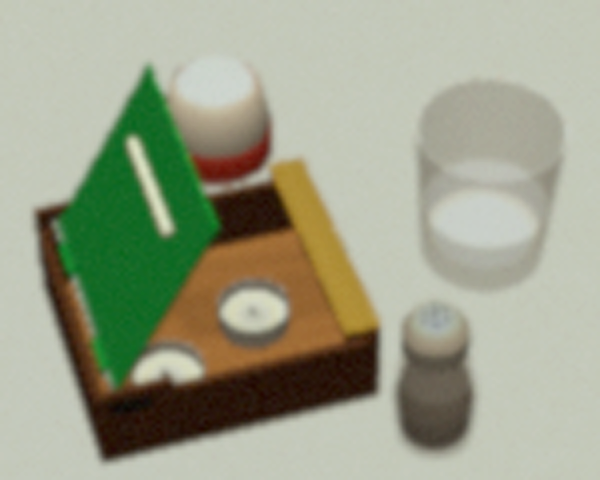

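Crops: flap leaning about 60° with ridge in clear view (top 293,243; scene 252,196), two candles visible, and bystanders clear of the approach from the robot's side.

```bash
python3 - <<'E'
from h import *
np.set_printoptions(precision=4,suppress=True)
R=[tri((293.2,243.4),(252,195.8)),]
lt=tri((304,199.3),(295.5,212.2)) # lip top centre rough check
E=[tri((330,241),(269,207)),tri((263,225),(252,169))]
ends=[np.array(plane("top",p,.0585)) for p in((271.25,191.9),(336.75,206.7))]
c=(ends[0]+ends[1])/2; d=ends[1]-ends[0]; x=d/np.linalg.norm(d); u=np.array([-x[1],x[0],0])
H=c-.13*u; H[2]=.049
print('lip c',c,'tri',lt,'u',u,'yaw',np.degrees(np.arctan2(u[1],u[0])),'H',H)
for n,p,off in(('ridge',R[0],.0075),('edgeR',E[0],0),('edgeL',E[1],0)):
    v=p-H; a,b=v@u,v[2]; r=np.hypot(a,b); print(n,p,'r',r,'th',np.arctan2(b,a)-np.arcsin(off/r),'lat',v@x)
E
```

```text
lip c [ 0.6006 -0.0226  0.0585] tri [ 0.6032 -0.0237  0.0539] u [ 0.9742 -0.2256  0.    ] yaw -13.03644246108244 H [0.474  0.0067 0.049 ]
ridge [ 0.5154 -0.0028  0.1288] r 0.09040801161466887 th 0.9985628024847546 lat -9.38618015120709e-05
edgeR [ 0.5188 -0.0637  0.1482] r 0.11571007391240135 th 1.0297106508409162 lat 0.058521022920231154
edgeL [0.544  0.0475 0.1482] r 0.11547037520217182 th 1.0338334358389372 lat -0.0555838011058321
```

Units first: shifts go in shares of 1 m and turns go in shares of 4 rad. So 54 cm / 100 = 0.54, 50 cm / 100 = 0.5, -0.456 rad / 4 = -0.114.

>>> servo_tool --pt "0.03 0.06 0 -0.025" --pt "0.06 0.12 0 -0.05" --pt "0.09 0.18 0 -0.075" --pt "0.12 0.24 0 -0.1" --pt "0.15 0.3 0 -0.114" --pt "0.18 0.35 0 -0.114" --pt "0.21 0.4 0 -0.114" --pt "0.23 0.45 0 -0.114" --pt "0.25 0.5 0 -0.114" --pt "0.265 0.54 0 -0.114" --pt "0.265 0.54 0 -0.114" --pt "0.265 0.54 0 -0.114" --pt "0.265 0.54 0 -0.114" --claw 1

```text
time: 1.18
ee_pos: [0.3607, -0.0669, 0.2313]
tcp_rot: [-179.1, -0.0, -11.3]
wrist_force: [-1.0, -0.6, -0.1]
opening: -0.0
grasp_force: 0.0
```

Scaled: -11.3 cm / 100 = -0.113, 8.9 cm / 100 = 0.089.

>>> servo_tool --pt "0.025 0 0 0" --pt "0.05 0.001 -0.02 0" --pt "0.07 0.001 -0.045 0" --pt "0.08 0.001 -0.07 0" --pt "0.085 0.001 -0.095 0" --pt "0.089 0.001 -0.113 0" --pt "0.089 0.001 -0.113 0" --pt "0.089 0.001 -0.113 0" --pt "0.089 0.001 -0.113 0" --pt "0.089 0.001 -0.113 0" --pt "0.089 0.001 -0.113 0" --pt "0.089 0.001 -0.113 0"

```text
time: 2.18
ee_pos: [0.4475, -0.0804, 0.1194]
tcp_rot: [-178.6, -0.1, -11.0]
wrist_force: [-0.3, -0.2, -0.4]
opening: -0.0
grasp_force: 0.0
```

>>> servo_tool --pt "0 0 0 0" --pt "0 0 0 0" --pt "0 0 0 0"

```text
time: 2.43
ee_pos: [0.4472, -0.0803, 0.1185]
tcp_rot: [-178.6, -0.0, -11.0]
wrist_force: [-0.5, -0.5, 0.6]
opening: 0.0001
grasp_force: 0.0
```

```bash
python3 - <<'E'
from h import *
o=get_obs();print({k:np.round(o[k],3) for k in('time','q','qd','ee_pos','tcp_rot')})
i=camera("top");cv2.imwrite("pics/top1.png",cv2.resize(i[120:330,180:440,::-1],None,fx=3,fy=2.8))
E
```

```text
{'time': np.float64(2.433), 'q': array([-11.039,  -8.907, -15.902,  83.003,   1.369, 179.944]), 'qd': array([-0.065,  0.234, -0.083, -0.025,  0.02 , -0.046]), 'ee_pos': array([ 0.447, -0.08 ,  0.118]), 'tcp_rot': array([-1.78631e+02, -3.00000e-03, -1.09830e+01])}
```

View pics/top1.png

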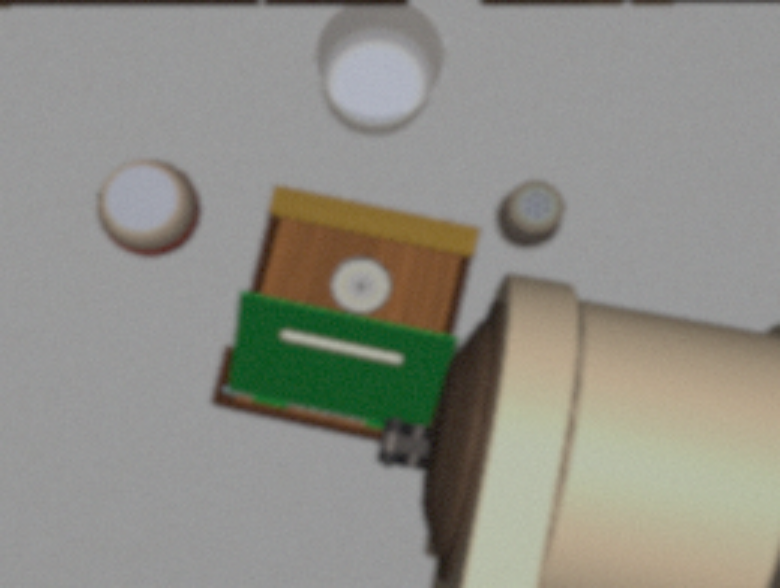

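Top view: the tool (crop 405,443) sits short of the flap's middle because joint 6 reached its range end at this yaw. Nothing has been touched; I'll take the half-turned orientation (yaw about 167°) instead.

Scaled: 9 cm / 100 = 0.09, 8.5 cm / 100 = 0.085, 2.38 rad / 4 = 0.595.

>>> servo_tool --pt "-0.01 0 0.03 0.025" --pt "-0.02 0 0.06 0.055" --pt "-0.03 0.01 0.09 0.085" --pt "-0.035 0.02 0.09 0.115" --pt "-0.04 0.03 0.09 0.145" --pt "-0.04 0.04 0.09 0.175" --pt "-0.04 0.05 0.09 0.205" --pt "-0.04 0.06 0.09 0.235" --pt "-0.04 0.07 0.09 0.265" --pt "-0.04 0.08 0.09 0.295" --pt "-0.04 0.085 0.09 0.325" --pt "-0.04 0.09 0.09 0.355" --pt "-0.04 0.09 0.09 0.385" --pt "-0.04 0.09 0.09 0.415" --pt "-0.04 0.09 0.09 0.445" --pt "-0.04 0.09 0.09 0.475" --pt "-0.04 0.09 0.09 0.505" --pt "-0.04 0.09 0.09 0.535" --pt "-0.04 0.09 0.09 0.565" --pt "-0.04 0.09 0.09 0.595"

```text
time: 4.15
ee_pos: [0.4072, 0.0097, 0.2083]
tcp_rot: [-178.6, 0.0, 125.7]
wrist_force: [0.1, 0.5, 0.5]
opening: 0.0001
grasp_force: 0.0
```

```bash
python3 - <<'E'
from h import *
np.set_printoptions(precision=3,suppress=True)
o=get_obs();print(o['q'],o['ee_pos'],o['tcp_rot']);print(np.array(get_calibration("wrist")['tool_from_camera']))
E
```

```text
[  1.904 -13.721 -10.036  94.82   -0.771  56.19 ] [0.407 0.01  0.208] [-178.628    0.008  125.722]
[[ 0.001 -0.948 -0.319  0.082]
 [ 1.     0.001 -0.     0.   ]
 [ 0.001 -0.319  0.948 -0.142]
 [ 0.     0.     0.     1.   ]]
```

Scaled: -9 cm / 100 = -0.09, 7.2 cm / 100 = 0.072, 0.72 rad / 4 = 0.18.

>>> servo_tool --pt "0.02 0 -0.01 0.03" --pt "0.04 -0.001 -0.025 0.06" --pt "0.05 -0.002 -0.04 0.09" --pt "0.06 -0.003 -0.06 0.12" --pt "0.065 -0.003 -0.075 0.15" --pt "0.072 -0.004 -0.09 0.18" --pt "0.072 -0.004 -0.09 0.18" --pt "0.072 -0.004 -0.09 0.18"

```text
time: 4.82
ee_pos: [0.4786, 0.0057, 0.1179]
tcp_rot: [-178.6, -0.1, 166.4]
wrist_force: [0.1, 0.4, -0.1]
opening: -0.0002
grasp_force: 0.0
```

Scaled: 4.33 cm / 100 = 0.0433, -2.45 cm / 100 = -0.0245.

>>> servo_tool --pt "0.007 -0.0017 0 0" --pt "0.014 -0.0033 0 0" --pt "0.018 -0.0042 0 0" --pt "0.0214 -0.005 -0.001 0" --pt "0.025 -0.0058 -0.004 0" --pt "0.029 -0.0067 -0.007 0" --pt "0.033 -0.0077 -0.011 0" --pt "0.037 -0.0086 -0.015 0" --pt "0.04 -0.0093 -0.02 0" --pt "0.0433 -0.01 -0.0245 0" --pt "0.0433 -0.01 -0.0245 0"

```text
time: 5.73
ee_pos: [0.5226, -0.0044, 0.0925]
tcp_rot: [-178.6, -0.1, 166.6]
wrist_force: [-0.5, 0.4, -1.0]
opening: 0.0004
grasp_force: 0.0
```

```bash
python3 - <<'E'
from h import *
i=camera("scene");cv2.imwrite("pics/scene2.png",cv2.convertScaleAbs(cv2.resize(i[140:280,200:370,::-1],None,fx=4,fy=4),alpha=1.4))
E
```

```text
(no output)
```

View pics/scene2.png

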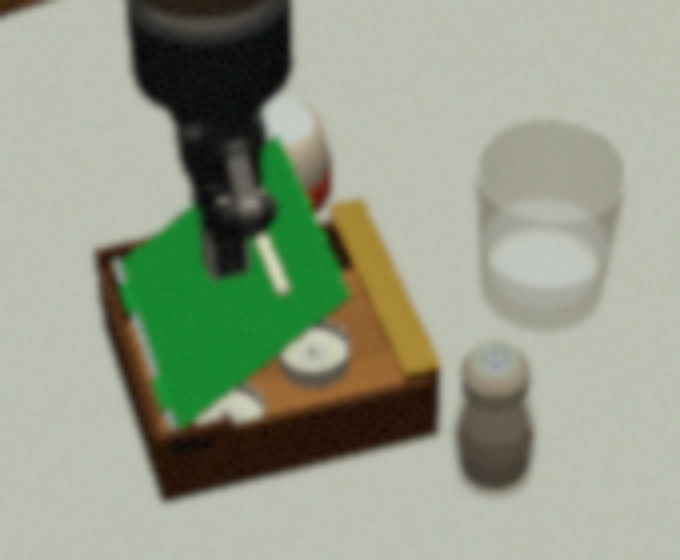

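Flap is folding (around 0.65 rad), fingertips on the green face just behind the ridge (crop 225,270 vs ridge 272,265). Continue the arc.

Scaled: -4.3 cm / 100 = -0.043, -3.8 cm / 100 = -0.038.

>>> servo_tool --pt "0.0025 -0.0006 -0.005 0" --pt "0.0049 -0.0012 -0.01 0" --pt "0.0066 -0.0016 -0.015 0" --pt "0.0083 -0.002 -0.0205 0" --pt "0.0092 -0.0022 -0.026 0" --pt "0.01 -0.0024 -0.031 0" --pt "0.0103 -0.0024 -0.035 0" --pt "0.0105 -0.0025 -0.038 0" --pt "0.0105 -0.0025 -0.041 0" --pt "0.0105 -0.0025 -0.043 0" --pt "0.0105 -0.0025 -0.043 0" --pt "0.0105 -0.0025 -0.043 0"

```text
time: 6.78
ee_pos: [0.5331, -0.0068, 0.0513]
tcp_rot: [-178.6, 0.1, 166.6]
wrist_force: [-0.5, -0.2, 6.2]
opening: 0.0002
grasp_force: 3.0
```

Flat (z 51.3 mm, 6 N). Now slide.

Scaled: 2.3 cm / 100 = 0.023, 2.15 cm / 100 = 0.0215.

>>> servo_tool --pt "0.002 -0.0005 0 0" --pt "0.004 -0.0009 0 0" --pt "0.006 -0.0014 0 0" --pt "0.008 -0.0018 0 0" --pt "0.01 -0.0023 0 0" --pt "0.012 -0.0028 0 0" --pt "0.014 -0.0032 0 0" --pt "0.016 -0.0037 0 0" --pt "0.018 -0.0042 0 0" --pt "0.02 -0.0046 0 0" --pt "0.0215 -0.005 0 0" --pt "0.023 -0.0053 0 0" --pt "0.023 -0.0053 0 0" --pt "0.023 -0.0053 0 0"

```text
time: 7.95
ee_pos: [0.555, -0.0118, 0.0511]
tcp_rot: [-178.6, -0.1, 166.7]
wrist_force: [-5.8, 0.7, 9.2]
opening: -0.0
grasp_force: 4.3
```

Scaled: 0.6 cm / 100 = 0.006, 0.45 cm / 100 = 0.0045.

>>> servo_tool --pt "0.0015 -0.0003 0 0" --pt "0.003 -0.0007 0 0" --pt "0.0045 -0.001 0 0" --pt "0.006 -0.0014 0 0" --pt "0.006 -0.0014 0 0" --pt "0.006 -0.0014 0 0"

```text
time: 8.45
ee_pos: [0.5603, -0.013, 0.0509]
tcp_rot: [-178.6, -0.2, 166.7]
wrist_force: [-7.4, 1.1, 9.0]
opening: 0.0001
grasp_force: 7.7
```

```bash
python3 - <<'E'
from h import *
i=camera("scene");cv2.imwrite("pics/scene3.png",cv2.convertScaleAbs(cv2.resize(i[140:280,200:370,::-1],None,fx=4,fy=4),alpha=1.4))
E
```

```text
(no output)
```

View pics/scene3.png

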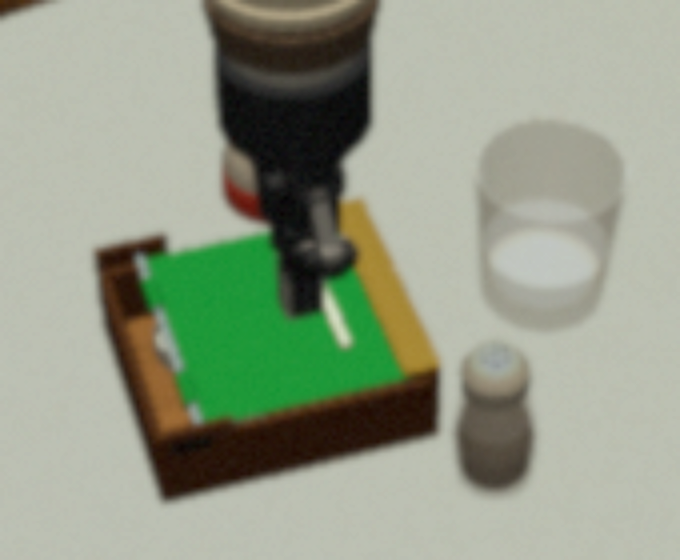

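Flap flat with its edge at/under the lip (crop 400,320), ridge pushed by the tips. Force isn't yet at a hard stop; push further.

Scaled: 0.6 cm / 100 = 0.006, 0.45 cm / 100 = 0.0045.

>>> servo_tool --pt "0.0015 -0.0003 0 0" --pt "0.003 -0.0007 0 0" --pt "0.0045 -0.001 0 0" --pt "0.006 -0.0014 0 0" --pt "0.006 -0.0014 0 0" --pt "0.006 -0.0014 0 0"

```text
time: 9.0
ee_pos: [0.561, -0.0133, 0.0499]
tcp_rot: [-178.6, -0.8, 166.7]
wrist_force: [-33.7, 8.5, 21.2]
opening: -0.0001
grasp_force: 22.2
```

Hard stop reached (34 N). Ease off: release downward and forward load together, then lift away.

Scaled: -13 cm / 100 = -0.13, -1.5 cm / 100 = -0.015.

>>> servo_tool --pt "-0.002 0.0005 0.001 0" --pt "-0.004 0.0009 0.0025 0" --pt "-0.0055 0.0013 0.005 0" --pt "-0.007 0.0016 0.01 0" --pt "-0.009 0.002 0.02 0" --pt "-0.01 0.0023 0.04 0" --pt "-0.015 0.003 0.07 0" --pt "-0.04 0.009 0.1 0" --pt "-0.07 0.016 0.12 0" --pt "-0.1 0.023 0.12 0" --pt "-0.13 0.03 0.12 0" --pt "-0.13 0.03 0.12 0" --pt "-0.13 0.03 0.12 0"

```text
time: 10.08
ee_pos: [0.4375, 0.0153, 0.1723]
tcp_rot: [-178.7, 0.2, 166.7]
wrist_force: [0.4, -0.6, -0.8]
opening: 0.0001
grasp_force: 0.0
```

```bash
python3 - <<'E'
from h import *
np.set_printoptions(precision=4,suppress=True)
a=camera("top");s=camera("scene")
o=get_obs();print(o['time'],o['ee_pos'],o['wrist_force'])
h=cv2.cvtColor(a,cv2.COLOR_RGB2HSV)
m=(h[...,0]>50)&(h[...,0]<75)&(h[...,1]>150);m[:, :235]=0;m[:,355:]=0
c,r=big(m);f=np.zeros(m.shape,np.uint8);cv2.fillPoly(f,[cv2.convexHull(c)],1);f=cv2.erode(f,np.ones((5,5)))
c,r=big((f>0)&(h[...,1]<130)&(h[...,2]>110))
p=plane("top",r[0],.0565);H=np.array([.474,.0067,.049]);u=np.array([.9742,-.2256,0]);print(r,p,'slide',(p-H)@u-.085)
A=cv2.resize(a[170:290,220:370,::-1],None,fx=3.2,fy=3.2);B=cv2.resize(s[160:280,215:340,::-1],None,fx=2.5,fy=3.2)
cv2.imwrite("pics/fin.png",cv2.convertScaleAbs(np.hstack([A,B]),alpha=1.4))
E
```

```text
10.1833 [0.4386 0.0151 0.1715] [-0.2629 -1.2746 -0.4379]
((314.6470947265625, 218.08824157714844), (10.84652328491211, 5.965588569641113), 12.528807640075684) [ 0.5659 -0.0422  0.0565] slide 0.015554953332482621
```

View pics/fin.png

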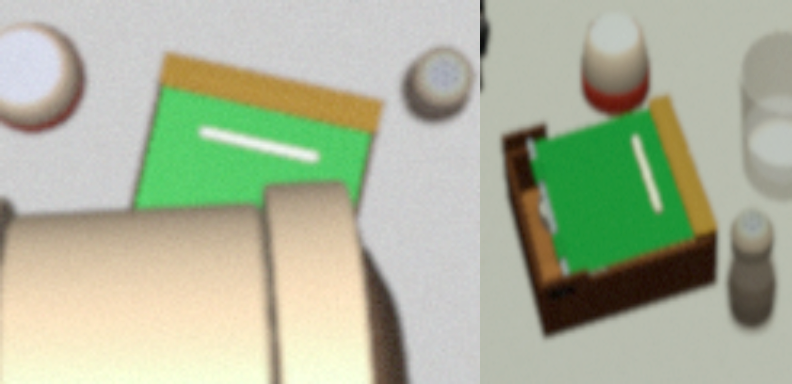

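The flap stays flat after release, with its edge under the fully visible lip (top half of picture, 270,105). The measured slide is about 14–15 mm, and the bystanders have not moved.

```bash
python3 -c "
from workcell import *
print(job_done())"
```

```text
the job is handed in; nothing more can be done
None
```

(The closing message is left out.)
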